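Free the locked lid stay and shut the tea chest

TASK

The tea chest is held half open by a steel stay that has hooked itself onto a pin just in front of the lid hinge. Take the stay by its round end tab under the lid, push it back to unhook it, lift it and draw it forward past the pin; then let go of it and lower the lid gently until it is fully shut. Do not disturb the things standing beside the chest.

Things in the scene. Friction and masses are not known exactly. Their poses are not given: they have to be found in the camera images.
- chest: Fixed timber tea chest, 280 (x) x 260 (y) x 110 mm high without lid, origin at the centre of its underside, front towards its own -x, z up. Walls 8 mm, inner floor 12 mm above the worktop. Its left part (own y > 27 mm) holds tea sachets and dividers up to 74 mm above the worktop; from y = -120 to +25 mm it is empty but for the stay and its pin.
- lid_hinge (a point): Middle of the lid's hinge line on the rear rim (own x = +140, y = 0, z = 110 mm of the chest); axes as the chest's, hinge line along own y. The half-open lid leans forward over the stay, so a tool can only reach the tab with its body leaning back to the chest's front, about 20 to 40 degrees from vertical.
- lid (a joint): Lid angle, rad: 0 shut, about 0.95 as found (hooked), hard stop 1.105. Lid: board 280 x 264 x 10 mm, 0.2 kg, underside in the plane of the hinge line. Stiff hinge (friction 0.34 N m): it stays where it is left and must be pushed all the way down, about 1 N at the front edge once the stay is free. Shut, its top is 120.5 mm above the worktop.
- lid_edge (a point): Middle of the lid's front edge on its top surface, 280 mm from the hinge line, turning with the lid; a 70 mm wide wood lip sticks out 21 mm in front of it.
- stay (a joint): Stay angle relative to the lid, rad: 0 parallel to the lid, negative as its free end hangs away from it. lid + stay is its slope to level, about -0.59 (free end down) as found, growing as the free end is lifted. It swings loosely and falls back by its own weight when let go.
- stay_pivot (a point): Pivot of the stay under the lid: 60 mm forward of the hinge line, 15 mm below the lid's underside (with the lid shut), own y = -50 mm of the chest. Pushing the stay towards it opens the lid farther and takes about 9 N; drawing the stay forward lowers the lid and takes about 4 N.
- stay_tab (a point): Centre of the round steel tab at the stay's free end, 138 mm from the pivot: disc of 22 mm diameter, 10 mm thick along the chest's y, to be pinched across that thickness; 65 mm free on either side. The stay is a bar 6 mm thick (y), 10 mm deep. Axes: -x along the bar from pivot to tab, z square to the bar, upward. As found about 70 mm above the worktop.
- stay_pin (a point): Fixed 6 mm steel pin along y, where the stay crosses it: 125 mm forward of the hinge line, 23 mm below the rim; it comes from the chest's right wall (-y) and ends 12 mm past the stay. The bar's underside lies on the pin. Once the whole hook has been drawn past the pin (lid below about 0.69 rad) the bar just rides on the pin; let go earlier, the stay may hook again.
- stay_hook (a point): Lowest corner of the hook under the bar, 95 mm from the pivot, 18 mm below the bar's centre line. Its tooth stops the lid going down; its lip, 5 mm under the pin, stops lifting. To free: push the stay along itself to the pivot 6 to 9 mm (lid stop felt at 9), lift it 14 mm at the pin (20 at the tab), then draw it forward 25 mm or more, still lifted.
- salt_shaker: Bystander: glass salt shaker, 44 mm across, 90 mm high, stands right of the chest; origin at the centre of its foot.
- pepper_mill: Bystander: dark wooden pepper mill, 58 mm across, 170 mm high, stands right of the chest; origin at the centre of its foot.
- tin_small: Bystander: small food tin, 75 mm across, 58 mm high, stands left of the chest; origin at the centre of its foot.
- clip_jar_b: Bystander: clip-top glass jar, 94 x 80 x 97 mm, stands left of the chest; origin at the centre of its foot.

How it is judged:
By the outcome, as a careful person would: the job done as asked, in the order asked, and still so for the second after the job is handed in, with the robot touching nothing.
It also fails if it takes over 51 s, if anything falls off the work surface, if the arm or the gripper's body presses on something with over 40 N, if the wrist force passes 120 N, or if a joint passes its speed limit or range.

ROBOT

A 7-joint arm with a two-finger parallel gripper is mounted at the origin on a cart in front of the work surface, level with it; the furniture and walls round the work are solid. World frame = base frame: x ahead of the robot, y to its left, z up, the work surface at z = 0. Lengths are in mm, angles in rad, forces in N, time in s.
With the tool pointing down it reaches from about 350 to 900 mm from the base axis. Payload 8.1 kg.
Tool frame: the origin (TCP) lies midway between the tips of the shut fingers; the grasp point (between the pads) lies 19 mm behind it; z points along the fingers, y is the line along which they close (so a half turn about z gives the same grasp; the last joint's range is limited). The gripper opens to 85 mm and grips with 20 to 120 N. Pads are 22 mm wide; open, the fingers measure 114 mm over their backs; the gripper's body (76 mm by 85 mm) begins 54 mm behind the grasp point. The pads swing forward as they close: fully open they stand 13 mm farther back than shut.
Start: joints at [-1.317, 0.434, 0.025, 1.573, -0.012, 1.134, -0.075], TCP at [218.327, 585.642, 205.023] pointing down, gripper open.
Joint ranges: [-2.62, 2.62], [-0.44, 2.09], [-1.27, 1.32], [0.08, 2.57], [-1.32, 4.46], [0.12, 2], [-2.74, 2.74]. Speed limits (rad/s): [2.22, 2.22, 3.01, 3.01, 3.14, 3.14, 3.14].

INTERFACE

Orientations are given as a unit quaternion [w, x, y, z].
In Python, from station import robot gives the robot as it stands.
- The arm moves only by the shell command python3 -m pendant 'ROWS' [FORCE]. ROWS is JSON, a list of rows, each a list of 7 numbers: the shift along the tool's x, y, z each as a share of 80 mm, from -1 to 1, then the turn, a rotation vector about the tool's x, y, z each as a share of 180 degrees, from -1 to 1, then the opening in per cent of the stroke, from 0 (shut) to 100 (fully open). A call has 1 to 20 rows; each row shifts and turns the commanded pose from where the row before left it, along the tool's axes as they then stand; what a row does not reach is not made up. A row lasts 1/8 s, in which the tool goes at most 62.5 mm and 10.7 degrees, less where a joint would pass 70% of its speed; a pose out of reach is approached as far as the arm can. A call with a number of a shift or a turn outside -1 to 1 is refused whole. A call with a gripper value outside its range is refused whole. The fingers move at their own pace and stop on an object; FORCE is the grip in N (left out, the last holds). Time passes only in rows, so rows that do not move let the fingers close. It gives the time, the measured TCP pose, the force, the opening and the grip force at its end, in the units of the state.
- robot.state(): the state, without advancing time (a new reading comes with each control period).
- robot.capture(name): name is "scene" or "top"; returns a dict with "image" (480x640x3 uint8, red, green, blue), "depth" (480x640 float32, mm along the optical axis (not along the pixel's ray), 0 where there is no reading), "fov_y" (degrees; the focal length in pixels is half the picture's height over the tangent of half this angle, whatever the lens; pixels are square), "cx", "cy" (the principal point, pixels), "pose" (4x4, takes a point from camera to world coordinates). Camera axes: x right, y down, z forward; pixel columns grow to the right and rows downward; lengths in mm; the calibration is good to about 2 mm. A picture is of the moment at which its call begins.
- robot.hand_in(): hands the job in; it is judged then, once.
The state is a dict: "t": time; "joint_positions": joint angles; "joint_vel": joint speeds; "effort": joint torques, N m; "position": TCP position; "tcp_rot": TCP orientation; "wrist_force": force on the tool from outside, world axes, zero at the start; "moment": the same for the moment, N m; "width": finger opening in mm; "grasp_force": force on a finger pad.
Only numpy, scipy, OpenCV 4.12 (cv2) and the standard library are available. Lean on these libraries where they do the work, as an engineer would, in place of code of your own. Each camera call takes 0.05 s, during which the arm holds its last target. There are 200 camera calls.

## Working session

There is one attempt and no reset: what is moved stays moved. The work goes in short steps, Python scripts to look and compute and a shell command to move; the robot and the scene stay as the last step left them, time stands still between calls to the robot, and variables do not carry over. Pictures are saved under pics/ and viewed, at most 10 in all, crops included, and the job is handed in when it is done.

```bash
mkdir -p pics
cat > h.py <<'E'
import numpy as np, cv2
from station import robot
from scipy.spatial.transform import Rotation as R
def cap(n,f=None):
    c=robot.capture(n)
    if f: cv2.imwrite(f,c["image"][:,:,::-1])
    return c
def pts(c):
    f=240/np.tan(np.radians(c["fov_y"])/2); d=c["depth"]; v,u=np.mgrid[:480,:640]
    P=np.stack([(u-c["cx"])/f*d,(v-c["cy"])/f*d,d],-1)
    T=np.array(c["pose"]); W=P@T[:3,:3].T+T[:3,3]; W[d==0]=np.nan
    return W
E
python3 - <<'E'
from h import *
for n in("scene","top"):
    c=cap(n,f"pics/{n}0.png"); print(n,c["fov_y"],c["cx"],c["cy"],np.round(c["pose"],3).tolist())
    np.save(n+"0.npy",pts(c))
print(robot.state())
E
```

```text
scene 46.05033630470292 317.5015551652221 238.46334860578727 [[0.73, -0.51, 0.455, 106.926], [-0.684, -0.535, 0.497, -498.861], [-0.01, -0.674, -0.739, 881.12], [0.0, 0.0, 0.0, 1.0]]
top 43.33080781000082 329.5245959511417 241.57019038719991 [[-0.412, -0.873, 0.261, 255.471], [-0.911, 0.395, -0.118, 159.238], [0.0, -0.286, -0.958, 1311.634], [0.0, 0.0, 0.0, 1.0]]
{'t': 0.1, 'joint_positions': array([-1.31659567,  0.43515685,  0.02498473,  1.57399269, -0.01164233,
        1.13400341, -0.07510084]), 'joint_vel': array([-0.00012117, -0.0022298 , -0.00051335,  0.00013183,  0.0006434 ,
       -0.00088721,  0.00085735]), 'effort': array([ 2.59653920e-03, -6.71754885e+01,  1.02787256e+00, -3.16900563e+01,
        1.57507224e-02,  7.21428180e-03,  1.73633012e-06]), 'position': array([218.17331274, 585.16533683, 204.30757758]), 'tcp_rot': array([-7.83421974e-05,  1.77503761e-01,  9.84119868e-01, -7.03166686e-04]), 'wrist_force': array([-0.73285941,  0.04234669, -0.03108015]), 'moment': array([-0.01204541, -0.02312112,  0.04753339]), 'grasp_force': 0.0, 'width': 85.36758725306763}
```

View pics/scene0.png

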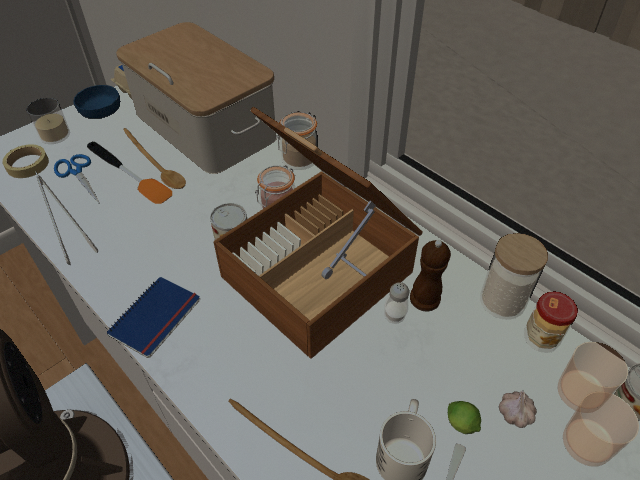

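View pics/top0.png

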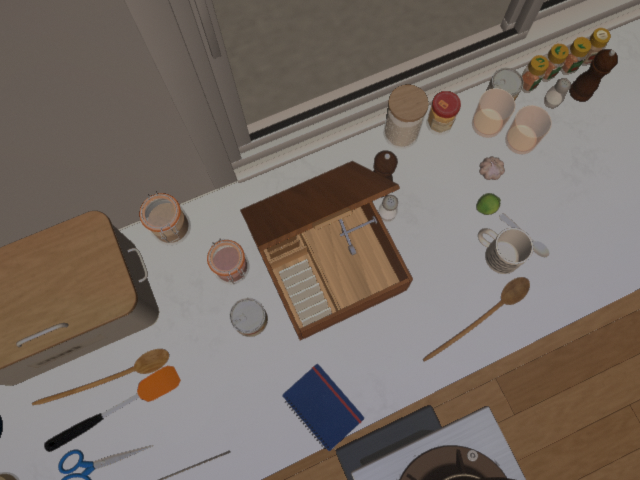

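Scene view: chest rim corners at about (217,240) front left, (311,325) front right and (418,237) rear right; the tab is at (327,272) and the pivot at (370,208). In the top view the front rim corners are at about (303,332) and (409,277), and the tab is at about (351,250).

```bash
cat >> h.py <<'E'
def ray(c,u,v,z):
    f=240/np.tan(np.radians(c["fov_y"])/2);T=np.array(c["pose"])
    d=T[:3,:3]@np.array([(u-c["cx"])/f,(v-c["cy"])/f,1]); return T[:3,3]+d*(z-T[2,3])/d[2]
E
python3 - <<'E'
from h import *
s=cap("scene");t=cap("top")
for n,c,L in(("s",s,[(217,240,110),(311,325,110),(418,237,110),(327,272,70)]),("t",t,[(303,332,110),(409,277,110),(351,250,70)])):
    W=pts(c)
    for u,v,z in L: print(n,u,v,ray(c,u,v,z).round(1), np.round(W[v-2:v+3,u-2:u+3][::2,::2].reshape(-1,3)[[0,4,8]],0).tolist())
# crops
a=cv2.resize(s["image"][190:360,210:430],None,fx=3.5,fy=3.5,interpolation=cv2.INTER_CUBIC)
cv2.imwrite("pics/sc.png",a[:,:,::-1])
b=cv2.resize(t["image"][150:340,230:430],None,fx=3,fy=3,interpolation=cv2.INTER_CUBIC)
cv2.imwrite("pics/tc.png",b[:,:,::-1])
E
```

```text
s 217 240 [445.  144.7 110. ] [[486.0, 229.0, 18.0], [445.0, 145.0, 110.0], [445.0, 139.0, 109.0]]
s 311 325 [ 444.5 -112.   110. ] [[444.0, -108.0, 112.0], [445.0, -112.0, 110.0], [450.0, -111.0, 98.0]]
s 418 237 [ 718.8 -106.3  110. ] [[719.0, -101.0, 112.0], [721.0, -105.0, 108.0], [807.0, -56.0, -3.0]]
s 327 272 [562.1 -27.   70. ] [[556.0, -28.0, 82.0], [555.0, -34.0, 82.0], [560.0, -34.0, 73.0]]
t 303 332 [433.3 136.3 110. ] [[438.0, 138.0, 113.0], [436.0, 136.0, 93.0], [435.0, 133.0, 61.0]]
t 409 277 [ 446.9 -105.7  110. ] [[452.0, -104.0, 110.0], [447.0, -105.0, 112.0], [441.0, -107.0, 112.0]]
t 351 250 [557.3 -28.   70. ] [[561.0, -25.0, 80.0], [555.0, -27.0, 79.0], [550.0, -29.0, 76.0]]
```

View pics/sc.png

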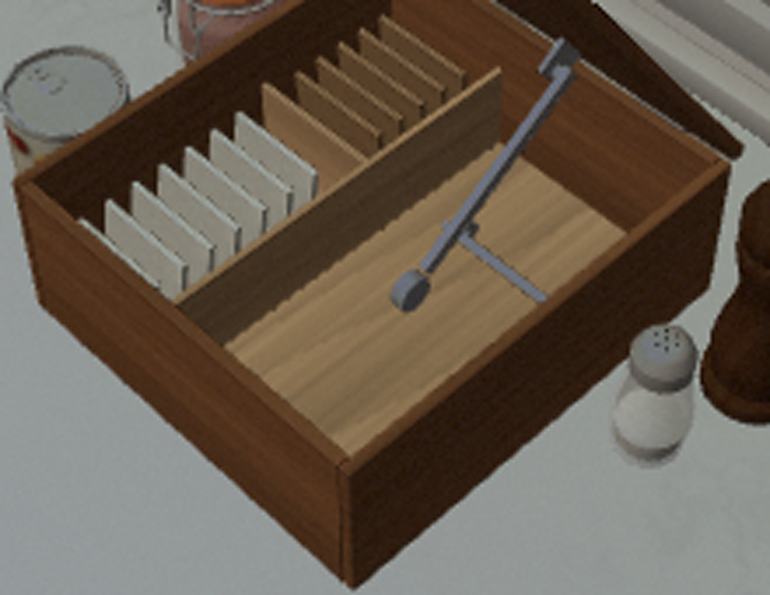

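View pics/tc.png

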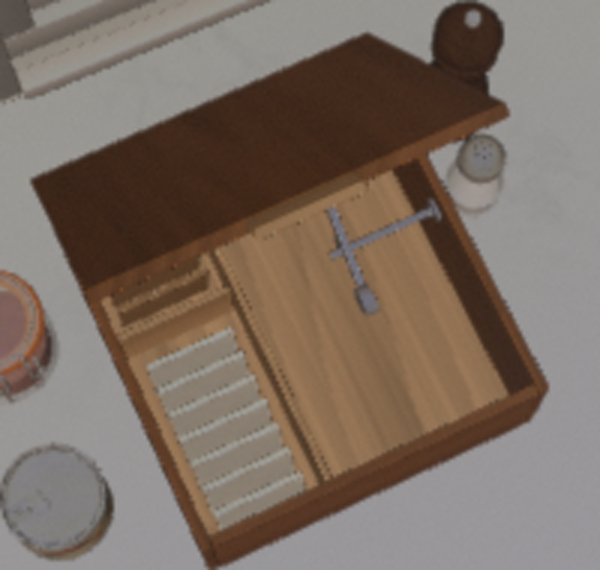

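Close crops: the tab disc is at scene about (328,273) and top about (352,249). The bar crosses the pin at scene (341,256), and the tab has clear space on both sides.

Run:
```python
from h import *
s=cap("scene");t=cap("top")
def fit(P,Q):
    return np.polyfit(P,Q,1)
W=np.concatenate([pts(s).reshape(-1,3),pts(t).reshape(-1,3)])
for nm,c in(("s",s),("t",t)):
    W=pts(c).reshape(-1,3)
    m=(abs(W[:,2]-110)<4)&(W[:,0]>420)&(W[:,0]<690)&(abs(W[:,1])<200)
    P=W[m]
    for lab,q in(("right",P[(P[:,1]<-85)&(P[:,1]>-125)&(P[:,0]>470)&(P[:,0]<680)]),("left",P[(P[:,1]>125)&(P[:,1]<165)&(P[:,0]>470)&(P[:,0]<660)])):
        if len(q)>10: a=np.polyfit(q[:,0],q[:,1],1); print(nm,lab,len(q),"yaw",np.degrees(np.arctan(a[0])).round(2),"y@580",np.polyval(a,580).round(1))
    q=P[(P[:,0]<470)&(abs(P[:,1]-18)<110)]
    a=np.polyfit(q[:,1],q[:,0],1); print(nm,"front",len(q),"yaw",np.degrees(-np.arctan(a[0])).round(2),"x@y18",np.polyval(a,18).round(1))
# grey stay mask
out=[]
for nm,c,box in(("s",s,(225,300,310,385)),("t",t,(205,262,325,390))):
    r0,r1,c0,c1=box; im=c["image"][r0:r1,c0:c1].astype(int)
    m=(im[...,2]>=im[...,0]-2)
    m=m.astype(np.uint8); 
    n,l,st,ce=cv2.connectedComponentsWithStats(m)
    Wp=pts(c)[r0:r1,c0:c1]
    k=1+np.argmax(st[1:,4]); mm=l==k
    print(nm,st[k],ce[k]+[c0,r0])
    P=Wp[mm]; 
    e=cv2.erode(m,np.ones((3,3))); 
    n,l,st,ce=cv2.connectedComponentsWithStats(e)
    for i in range(1,n): print("  er",st[i,4],(ce[i]+[c0,r0]).round(1),np.nanmedian(Wp[l==i],0).round(1))
    q=P[(P[:,0]<575)&(P[:,2]>50)&(P[:,2]<100)]; print("tab pts",len(q),np.nanmin(q,0).round(),np.nanmax(q,0).round(),np.nanmean(q,0).round(1))
```

```text
s right 514 yaw 0.93 y@580 -106.0
s left 385 yaw 0.84 y@580 145.5
s front 548 yaw 0.89 x@y18 442.5
t right 275 yaw 1.16 y@580 -104.2
t left 262 yaw 1.13 y@580 147.2
t front 401 yaw 0.96 x@y18 441.0
s [ 20   0  36  51 267] [348.13108614 250.78277154]
  er 7 [360.4 226. ] [644.9 -29.9 136. ]
  er 4 [355.  233.2] [629.4 -30.2 127.5]
  er 2 [349.  241.5] [614.3 -30.3 116.6]
  er 3 [343.7 248.7] [601.6 -30.1 107.2]
  er 2 [341.5 257. ] [595.6 -30.5  88.5]
  er 1 [335. 260.] [578.9 -30.4  93.4]
  er 24 [326.7 271. ] [557.2 -31.8  82.6]
  er 1 [384. 299.] [ 632.8 -111.1    2.9]
tab pts 13 [568. -32.  81.] [574. -27.  91.] [571.9 -29.9  87. ]
t [ 15  12  37  28 111] [352.36036036 229.06306306]
  er 5 [352.4 250.2] [553.  -28.9  80.5]
tab pts 12 [566. -31.  85.] [575. -27.  98.] [570.8 -28.7  89.7]
```

```bash
cat >> h.py <<'E'
YAW=0.0175; C=np.array([578,20.5,0.]); RZ=R.from_euler('z',YAW)
def rim(x,y,z): return C+RZ.apply([140+x,y,110+z])      # own coords from hinge middle
def pivot(a): return 60*np.array([-np.cos(a),np.sin(a)])+15*np.array([-np.sin(a),-np.cos(a)])
PIN=np.array([-125,-23.])
def tabxz(a,off):   # bar centre line passes 'off' above the pin
    p=pivot(a);d=PIN-p;L=np.hypot(*d);s=np.arctan2(-d[1],-d[0])-np.arcsin(off/L) # downslope
    return p+138*np.array([-np.cos(s),-np.sin(s)]),np.sqrt(L*L-off*off),-s
def tool(th): # leaned back by th, tool x ~ world -x as at start
    z=RZ.apply([np.sin(th),0,-np.cos(th)]); y=RZ.apply([0,1,0]); x=np.cross(y,z); return R.from_matrix(np.stack([x,y,z],1))
def plan(tp,tr,N,g,start=None):
    st=robot.state(); q=st["tcp_rot"]
    p=np.array(st["position"]);r=R.from_quat([q[1],q[2],q[3],q[0]])
    if start: p,r=start
    rv=(r.inv()*tr).as_rotvec(); out=[]; p0=p; r0=r
    for i in range(N):
        dl=r.inv().apply(p0+(tp-p0)*(i+1)/N-p)/80
        row=list(np.round(dl,3))+list(np.round(rv/N/np.pi,4))
        p=p+r.apply(np.array(row[:3])*80); r=r*R.from_rotvec(np.array(row[3:])*np.pi)
        out.append([float(v) for v in row]+[g])
    print(str(out).replace(' ',''), "end",p.round(1)); return p,r
E
python3 - <<'E'
from h import *
for th in(25,30,35):
  t=np.radians(th);zv=np.array([np.sin(t),-np.cos(t)]);b=-zv;xv=np.array([np.cos(t),np.sin(t)])
  for a,o in((.95,8),(.985,8),(.985,24),(.9,24),(.8,24),(.7,24),(.65,24),(.62,24)):
    p,al,sl=tabxz(a,o)
    lip=301*np.array([-np.cos(a),np.sin(a)])+0*p; und=lip-p
    corner=p+54*b-42*xv; f=(-23.4)  # corner z
    fw=np.array([-272,0])-p # inner front rim rel
    print(th,a,o,"tab",p.round(1),"along",al.round(1),"slope",sl.round(2),"lip perp",(und@xv).round(),"back",(und@b).round(),"frontwall perp",(fw@xv).round(),"back",(fw@b).round())
th=np.radians(30); T=tool(th)
s=plan(np.array([330,330,270.]),T,10,100)
s=plan(np.array([400,-20,270.]),T,8,100,s)
print(robot.state()["position"])
E
```

```text
25 0.95 8 tab [-160.9  -37.9] along 99.9 slope -0.6 lip perp 107.0 back 262.0 frontwall perp -85.0 back 81.0
25 0.985 8 tab [-159.1  -36.9] along 102.1 slope -0.61 lip perp 115.0 back 264.0 frontwall perp -87.0 back 81.0
25 0.985 24 tab [-170.1  -18. ] along 99.5 slope -0.45 lip perp 117.0 back 242.0 frontwall perp -85.0 back 59.0
25 0.9 24 tab [-174.8  -19.2] along 94.2 slope -0.42 lip perp 97.0 back 236.0 frontwall perp -80.0 back 58.0
25 0.8 24 tab [-180.3  -19.7] along 88.1 slope -0.39 lip perp 73.0 back 226.0 frontwall perp -75.0 back 57.0
25 0.7 24 tab [-185.6  -19.1] along 82.2 slope -0.34 lip perp 50.0 back 212.0 frontwall perp -70.0 back 54.0
25 0.65 24 tab [-188.1  -18.3] along 79.5 slope -0.31 lip perp 38.0 back 203.0 frontwall perp -68.0 back 52.0
25 0.62 24 tab [-189.6  -17.6] along 77.8 slope -0.3 lip perp 31.0 back 198.0 frontwall perp -67.0 back 51.0
30 0.95 8 tab [-160.9  -37.9] along 99.9 slope -0.6 lip perp 129.0 back 252.0 frontwall perp -77.0 back 88.0
30 0.985 8 tab [-159.1  -36.9] along 102.1 slope -0.61 lip perp 138.0 back 253.0 frontwall perp -79.0 back 88.0

[... 1770 characters left out ...]
031,-0.0165,-0.0116,100],[-0.208,-0.289,-0.035,-0.0031,-0.0165,-0.0116,100],[-0.2,-0.296,-0.029,-0.0031,-0.0165,-0.0116,100],[-0.189,-0.303,-0.02,-0.0031,-0.0165,-0.0116,100],[-0.179,-0.31,-0.015,-0.0031,-0.0165,-0.0116,100],[-0.169,-0.315,-0.008,-0.0031,-0.0165,-0.0116,100]] end [330. 330. 270.]
[[-0.087,-0.549,0.051,-0.0001,0.0,-0.0,100],[-0.087,-0.548,0.05,-0.0001,0.0,-0.0,100],[-0.086,-0.549,0.051,-0.0001,0.0,-0.0,100],[-0.087,-0.549,0.05,-0.0001,0.0,-0.0,100],[-0.087,-0.548,0.05,-0.0001,0.0,-0.0,100],[-0.087,-0.549,0.05,-0.0001,0.0,-0.0,100],[-0.087,-0.549,0.05,-0.0001,0.0,-0.0,100],[-0.086,-0.548,0.049,-0.0001,0.0,-0.0,100]] end [400. -20. 270.]
[218.26156221 585.48165723 204.73775736]
```

```bash
python3 -m pendant '[[-0.24,-0.25,-0.08,-0.003,-0.0187,-0.0116,100],[-0.24,-0.26,-0.07,-0.003,-0.0187,-0.0116,100],[-0.23,-0.27,-0.06,-0.003,-0.0187,-0.0116,100],[-0.22,-0.27,-0.05,-0.003,-0.0187,-0.0116,100],[-0.22,-0.28,-0.04,-0.003,-0.0187,-0.0116,100],[-0.21,-0.29,-0.03,-0.003,-0.0187,-0.0116,100],[-0.2,-0.3,-0.02,-0.003,-0.0187,-0.0116,100],[-0.19,-0.3,-0.02,-0.003,-0.0187,-0.0116,100],[-0.18,-0.31,-0.01,-0.003,-0.0187,-0.0116,100],[-0.17,-0.32,0,-0.003,-0.0187,-0.0116,100],[-0.09,-0.54,0.05,0,0,0,100],[-0.09,-0.55,0.05,0,0,0,100],[-0.09,-0.55,0.05,0,0,0,100],[-0.09,-0.55,0.05,0,0,0,100],[-0.09,-0.55,0.05,0,0,0,100],[-0.09,-0.55,0.05,0,0,0,100],[-0.09,-0.55,0.05,0,0,0,100],[-0.09,-0.55,0.05,0,0,0,100],[0,0,0,0,0,0,100]]'
python3 - <<'E'
from h import *
st=robot.state();print(st["joint_positions"].round(2))
T=tool(np.radians(34)); zt=T.apply([0,0,1])
x,z=tabxz(.95,8)[0]; tab=rim(x,-50,z); tab=np.array([556.5,-30,72.5]) ; print(rim(x,-50,z))
pre=tab+zt*(19-110)
s=plan(pre,T,6,100); s=plan(tab+zt*(19-5),T,6,70,s)
E
```

```text
t: 2.68
position: [386.2, 31.8, 278.1]
tcp_rot: [0.282, -0.006, 0.959, -0.006]
wrist_force: [0.2, 0.5, 0.5]
width: 85.3
grasp_force: 0.0
[-0.71 -0.43  0.12  2.41  0.55  0.75  0.67]
[557.94011478 -29.85874106  72.07068377]
[[-0.061,-0.129,0.364,-0.0009,-0.0012,-0.0,100],[-0.059,-0.129,0.363,-0.0009,-0.0012,-0.0,100],[-0.058,-0.131,0.364,-0.0009,-0.0012,-0.0,100],[-0.057,-0.132,0.363,-0.0009,-0.0012,-0.0,100],[-0.055,-0.132,0.363,-0.0009,-0.0012,-0.0,100],[-0.054,-0.134,0.363,-0.0009,-0.0012,-0.0,100]] end [505.6 -30.9 147.9]
[[0.0,0.0,0.219,-0.0,0.0,-0.0,70],[0.0,0.0,0.218,-0.0,0.0,-0.0,70],[0.0,0.0,0.219,-0.0,0.0,-0.0,70],[0.0,0.001,0.219,-0.0,0.0,-0.0,70],[0.0,-0.0,0.219,-0.0,0.0,-0.0,70],[0.0,-0.0,0.218,-0.0,0.0,-0.0,70]] end [564.3 -29.8  60.9]
```

```bash
python3 -m pendant '[[-0.06,-0.13,0.36,0,-0.0012,0,100],[-0.06,-0.13,0.36,-0.001,-0.0012,0,100],[-0.06,-0.13,0.36,-0.001,-0.0012,0,100],[-0.06,-0.13,0.36,-0.001,-0.0012,0,100],[-0.055,-0.13,0.36,-0.001,-0.0012,0,100],[-0.055,-0.13,0.36,-0.001,-0.0012,0,100],[0,0,0,0,0,0,100]]'
python3 - <<'E'
from h import *
st=robot.state();print(st["joint_positions"].round(2))
s=cap("scene"); a=cv2.resize(s["image"][150:360,200:440],None,fx=2.5,fy=2.5,interpolation=cv2.INTER_CUBIC)
cv2.imwrite("pics/pre.png",a[:,:,::-1])
T=tool(np.radians(34)); zt=T.apply([0,0,1]); tab=np.array([557,-30,72.5])
s=plan(tab+zt*(19-3),T,6,70)
E
```

```text
t: 3.55
position: [490.2, -22.3, 170.5]
tcp_rot: [0.291, -0.016, 0.956, -0.011]
wrist_force: [-0.5, 0.6, -0.1]
width: 85.3
grasp_force: 0.0
[-0.45 -0.02  0.32  2.49  0.79  0.13  0.72]
[[-0.001,-0.014,0.281,-0.0011,-0.0001,0.0012,70],[-0.0,-0.014,0.281,-0.0011,-0.0001,0.0012,70],[-0.001,-0.016,0.281,-0.0011,-0.0001,0.0012,70],[-0.001,-0.016,0.281,-0.0011,-0.0001,0.0012,70],[-0.0,-0.018,0.281,-0.0011,-0.0001,0.0012,70],[-0.001,-0.018,0.281,-0.0011,-0.0001,0.0012,70]] end [565.9 -29.8  59.2]
```

View pics/pre.png

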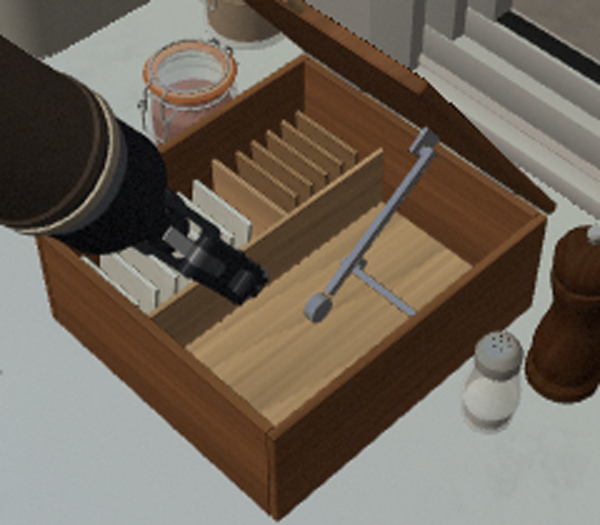

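The fingers are open, left of and above the tab (tab at crop (318,307), fingertips at about (250,290)), and nothing is touched. Joint 6 is near its lower limit, so I'm advancing in small steps.

```bash
python3 -m pendant '[[0,-0.02,0.28,-0.001,0,0.001,100],[0,-0.02,0.28,-0.001,0,0.001,100],[0,0,0,0,0,0,100]]'
python3 - <<'E'
from h import *
st=robot.state();print(st["joint_positions"].round(3))
T=tool(np.radians(34)); zt=T.apply([0,0,1]); tab=np.array([557,-30,72.5])
s=plan(tab+zt*(19-3),T,5,70)
T=tool(np.radians(30)); zt=T.apply([0,0,1])
s=plan(tab+zt*(19-3),T,5,70)
E
```

```text
t: 3.98
position: [499.2, -32.7, 158.4]
tcp_rot: [0.291, -0.018, 0.956, -0.025]
wrist_force: [0.4, -1.1, -0.4]
width: 85.2
grasp_force: 0.0
[-0.058  0.047 -0.071  2.464  1.185  0.121  0.332]
[[-0.001,0.018,0.298,-0.003,-0.0002,0.0022,70],[-0.001,0.016,0.299,-0.003,-0.0002,0.0022,70],[0.0,0.013,0.299,-0.003,-0.0002,0.0022,70],[-0.0,0.01,0.298,-0.003,-0.0002,0.0022,70],[0.0,0.007,0.299,-0.003,-0.0002,0.0022,70]] end [565.9 -29.8  59.3]
[[0.002,0.019,0.298,-0.0031,0.0043,0.0021,70],[-0.002,0.015,0.299,-0.0031,0.0043,0.0021,70],[-0.006,0.013,0.298,-0.0031,0.0043,0.0021,70],[-0.01,0.01,0.299,-0.0031,0.0043,0.0021,70],[-0.014,0.007,0.298,-0.0031,0.0043,0.0021,70]] end [565.  -29.8  58.6]
```

```bash
python3 -m pendant '[[0,0,0,0,-0.02,0,100],[0,0,0,0,-0.02,0,100],[0,0,0,0,-0.02,0,100],[0,0,0,0,0,0,100],[0,0,0,0,0,0,100]]'
python3 - <<'E'
from h import *
st=robot.state();print(st["joint_positions"].round(3))
E
```

```text
t: 4.6
position: [496.1, -46.5, 155.9]
tcp_rot: [0.318, -0.014, 0.947, -0.042]
wrist_force: [-0.3, -0.7, 0.4]
width: 85.5
grasp_force: 0.0
[ 0.006  0.056 -0.144  2.522  1.996  0.176 -0.483]
```

```bash
python3 -m pendant '[[0,0.1,0,-0.005,-0.02,0.01,100],[0,0.05,0,-0.005,-0.02,0.01,100],[0,0.05,0,-0.005,0,0.01,100],[0,0,0,0,0,0,100]]'
python3 - <<'E'
from h import *
st=robot.state();print(st["joint_positions"].round(3))
T=tool(np.radians(36)); zt=T.apply([0,0,1]); tab=np.array([557,-30,72.5])
s=plan(tab+zt*(19-60),T,5,100); s=plan(tab+zt*(19-3),T,5,70,s)
E
```

```text
t: 5.1
position: [493.3, -45.2, 148.6]
tcp_rot: [0.339, 0.008, 0.94, -0.03]
wrist_force: [-0.2, -0.5, -0.6]
width: 85.5
grasp_force: 0.0
[ 0.346  0.106 -0.498  2.554  2.333  0.271 -0.86 ]
[[-0.008,0.046,0.143,-0.0046,0.004,-0.0006,100],[-0.01,0.043,0.144,-0.0046,0.004,-0.0006,100],[-0.012,0.042,0.144,-0.0046,0.004,-0.0006,100],[-0.014,0.039,0.145,-0.0046,0.004,-0.0006,100],[-0.016,0.037,0.145,-0.0046,0.004,-0.0006,100]] end [532.9 -30.4 105.7]
[[-0.0,0.0,0.143,0.0,-0.0,-0.0,70],[-0.0,0.0,0.142,0.0,-0.0,-0.0,70],[-0.0,0.0,0.143,0.0,-0.0,-0.0,70],[-0.0,0.0,0.142,0.0,-0.0,-0.0,70],[-0.0,0.0,0.143,0.0,-0.0,-0.0,70]] end [566.4 -29.8  59.5]
```

```bash
python3 -m pendant '[[0,0.1,0.05,-0.005,0.004,0,100],[0,0.1,0.1,-0.005,0.004,0,100],[-0.01,0.02,0.15,-0.005,0.004,0,100],[-0.01,0,0.15,-0.005,0.004,0,100],[0,0,0,0,0,0,100]]'
python3 - <<'E'
from h import *
st=robot.state();print(st["joint_positions"].round(3))
T=tool(np.radians(35)); zt=T.apply([0,0,1]); tab=np.array([557,-30,72.5])
s=plan(tab+zt*(19-55),T,4,100); s=plan(tab+zt*(19-3),T,5,70,s)
E
```

```text
t: 5.72
position: [517.9, -27.4, 119.8]
tcp_rot: [0.315, -0.003, 0.949, 0.001]
wrist_force: [0.2, 0.1, 0.3]
width: 85.1
grasp_force: 0.0
[ 0.382  0.217 -0.523  2.491  2.416  0.243 -0.895]
[[-0.013,-0.01,0.079,-0.0005,0.0024,-0.0007,100],[-0.013,-0.01,0.079,-0.0005,0.0024,-0.0007,100],[-0.014,-0.01,0.079,-0.0005,0.0024,-0.0007,100],[-0.015,-0.01,0.078,-0.0005,0.0024,-0.0007,100]] end [536.4 -30.4 102. ]
[[-0.0,-0.0,0.13,0.0,-0.0,-0.0,70],[-0.0,-0.0,0.13,0.0,-0.0,-0.0,70],[-0.0,-0.0,0.13,0.0,-0.0,-0.0,70],[-0.0,-0.0,0.13,0.0,-0.0,-0.0,70],[-0.0,-0.0,0.13,0.0,-0.0,-0.0,70]] end [566.2 -29.8  59.4]
```

```bash
python3 -m pendant '[[-0.013,-0.01,0.08,0,0.0024,-0.0007,85],[-0.013,-0.01,0.08,0,0.0024,-0.0007,70],[-0.013,-0.01,0.08,0,0.0024,-0.0007,70],[-0.013,-0.01,0.08,0,0.0024,-0.0007,70],[0,0,0.13,0,0,0,70],[0,0,0.13,0,0,0,70],[0,0,0.13,0,0,0,70],[0,0,0.13,0,0,0,70],[0,0,0.13,0,0,0,70],[0,0,0,0,0,0,70],[0,0,0,0,0,0,70]]'
python3 - <<'E'
from h import *
st=robot.state();print(st["joint_positions"].round(3))
s=cap("scene"); t=cap("top")
a=cv2.resize(s["image"][190:330,250:410],None,fx=3.5,fy=3.5,interpolation=cv2.INTER_CUBIC)
b=cv2.resize(t["image"][190:340,280:360],(260,490))
cv2.imwrite("pics/gr.png",a[:,:,::-1])
T=tool(np.radians(35)); zt=T.apply([0,0,1]); tab=np.array([557,-30,72.5])
plan(tab+zt*(19),T,1,70)
E
```

```text
t: 7.1
position: [565.3, -30.6, 59.6]
tcp_rot: [0.301, -0.007, 0.954, -0.001]
wrist_force: [0.3, -0.2, -0.4]
width: 59.8
grasp_force: 0.0
[ 0.35   0.43  -0.507  2.42   2.447  0.365 -0.872]
[[-0.003,0.011,0.049,-0.0022,0.0003,-0.0,70]] end [567.9 -29.8  56.9]
```

View pics/gr.png

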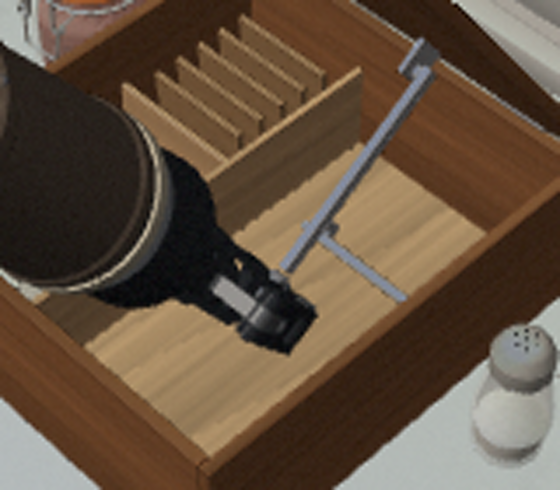

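The near finger at crop (280,320) covers the tab, with the bar running straight between the fingers. Closing now.

```bash
python3 -m pendant '[[0,0.01,0.03,-0.002,0,0,40],[0,0,0,0,0,0,10],[0,0,0,0,0,0,0],[0,0,0,0,0,0,0],[0,0,0,0,0,0,0],[0,0,0,0,0,0,0]]' 70
python3 - <<'E'
from h import *
st=robot.state();print(st["joint_positions"].round(3),st["position"],st["width"],st["grasp_force"],st["wrist_force"])
T=tool(np.radians(35))
for u in([.83,.556],[-11,19],[-30,0]):
    v=T.inv().apply(RZ.apply([u[0],0,u[1]])); print(u,v.round(3),(v/80).round(4))
E
```

```text
t: 7.95
position: [566.9, -30.0, 57.7]
tcp_rot: [0.301, -0.008, 0.954, 0.002]
wrist_force: [-1.1, -1.7, 1.6]
width: 2.4
grasp_force: 68.9
[ 0.361  0.439 -0.515  2.417  2.46   0.367 -0.878] [566.89790297 -30.01233785  57.74184206] 2.3739542931441204 68.86225461959839 [-1.06788803 -1.66690661  1.64560636]
[0.83, 0.556] [-0.999  0.     0.021] [-0.0125  0.      0.0003]
[-11, 19] [ -1.887  -0.    -21.873] [-0.0236 -0.     -0.2734]
[-30, 0] [ 24.575   0.    -17.207] [ 0.3072  0.     -0.2151]
```

Run:
```python
from h import *
s=cap("scene"); t=cap("top")
a=cv2.resize(s["image"][225:300,290:370],None,fx=7,fy=7,interpolation=cv2.INTER_CUBIC)
b=cv2.resize(t["image"][200:275,318:378],None,fx=4,fy=7,interpolation=cv2.INTER_CUBIC)
cv2.imwrite("pics/gr2.png",np.hstack([a,b])[:,:,::-1])
```

```text
(no output)
```

View pics/gr2.png

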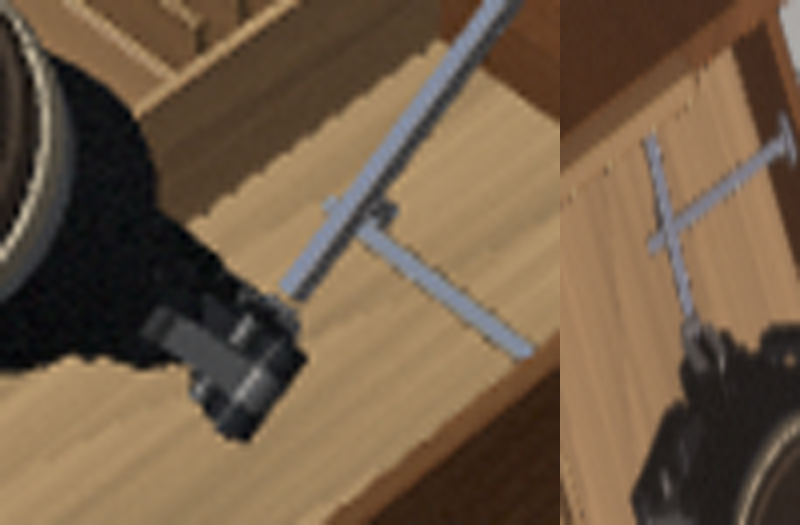

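The fingers are on the tab, with its grey edge visible at (287,310), but the width reading looks low for a 10 mm tab. I'll check it with a lower grip.

```bash
python3 -m pendant '[[0,0,0,0,0,0,0],[0,0,0,0,0,0,0]]' 20; python3 -m pendant '[[0,0,0,0,0,0,0],[0,0,0,0,0,0,0]]' 70;  python3 -m pendant '[[-0.02,0,0,0,0,0,0],[0,0,0,0,0,0,0]]' 70
```

```text
t: 8.3
position: [566.9, -30.0, 57.7]
tcp_rot: [0.301, -0.008, 0.954, 0.002]
wrist_force: [-1.1, -1.5, 2.0]
width: 1.8
grasp_force: 69.0
t: 8.55
position: [566.9, -30.0, 57.7]
tcp_rot: [0.301, -0.008, 0.954, 0.002]
wrist_force: [-0.9, -1.8, 2.0]
width: 1.8
grasp_force: 69.0
t: 8.8
position: [567.0, -29.9, 57.8]
tcp_rot: [0.3, -0.008, 0.954, 0.003]
wrist_force: [-5.0, -1.5, -1.4]
width: 2.3
grasp_force: 69.0
```

The reaction force shows that the stay is held, so I'm pushing it back.

```bash
python3 -m pendant '[[-0.02,0,0,0,0,0,0],[-0.02,0,0,0,0,0,0],[0,0,0,0,0,0,0]]' 90;  python3 -m pendant '[[-0.02,0,0,0,0,0,0],[-0.02,0,0,0,0,0,0],[0,0,0,0,0,0,0]]'
```

```text
t: 9.18
position: [568.2, -29.9, 58.7]
tcp_rot: [0.299, -0.008, 0.954, 0.003]
wrist_force: [-6.6, -2.7, -3.0]
width: 1.9
grasp_force: 72.7
t: 9.55
position: [571.1, -29.8, 60.7]
tcp_rot: [0.299, -0.008, 0.954, 0.003]
wrist_force: [-5.2, -2.3, -4.4]
width: 1.9
grasp_force: 72.4
```

```bash
python3 -m pendant '[[-0.02,0,0,0,0,0,0],[-0.01,0,0,0,0,0,0],[0,0,0,0,0,0,0]]'
python3 - <<'E'
from h import *
W=pts(cap("top")); 
m=(W[...,2]>125)&(W[...,0]>530)&(abs(W[...,1]-90)<50)&(W[...,0]<740)&(W[...,2]<420)
a=np.polyfit(W[m][:,0],W[m][:,2],1); print("lid",np.arctan(-a[0]),m.sum())
E
```

```text
t: 9.93
position: [573.1, -29.8, 62.1]
tcp_rot: [0.299, -0.008, 0.954, 0.003]
wrist_force: [-6.1, -2.9, -3.7]
width: 2.0
grasp_force: 72.4
lid 1.0552599382757977 1470
```

```bash
python3 -m pendant '[[0,0,-0.04,0,0,0,0],[-0.002,0,-0.05,0,0,0,0],[-0.003,0,-0.05,0,0,0,0],[0,0,0,0,0,0,0]]'
```

```text
t: 10.48
position: [567.5, -29.9, 72.1]
tcp_rot: [0.3, -0.008, 0.954, 0.003]
wrist_force: [-4.8, -2.8, -3.7]
width: 1.1
grasp_force: 72.0
```

```bash
python3 -m pendant '[[-0.004,0,-0.05,0,0,0,0],[-0.006,0,-0.05,0,0,0,0],[-0.007,0,-0.05,0,0,0,0],[0,0,0,0,0,0,0]]'
python3 - <<'E'
from h import *
T=tool(np.radians(35))
p0=np.array(tabxz(1.05,24)[0])
for a in(1.07,1.05,1,.9,.8,.7,.65,.62):
    p=tabxz(a,25)[0]; d=p-p0; print(a,tabxz(a,25)[1].round(1),rim(p[0],-50,p[1]).round(1),(T.inv().apply(RZ.apply([d[0],0,d[1]]))/80).round(3))
print(robot.state()["position"]-19*T.apply([0,0,1]))
E
```

```text
t: 10.98
position: [562.5, -30.0, 83.4]
tcp_rot: [0.3, -0.008, 0.954, 0.002]
wrist_force: [-5.2, -2.6, -2.3]
width: 1.8
grasp_force: 69.5
1.07 104.7 [552.9 -29.9  94.8] [-0.017  0.    -0.013]
1.05 103.4 [551.8 -30.   94.4] [-0.003 -0.    -0.016]
1 100.2 [549.  -30.   93.5] [ 0.033 -0.    -0.027]
0.9 93.9 [543.5 -30.1  92.2] [ 0.099 -0.    -0.053]
0.8 87.8 [538.  -30.2  91.8] [ 0.158  0.    -0.088]
0.7 82.0 [532.8 -30.3  92.5] [ 0.206 -0.    -0.134]
0.65 79.1 [530.3 -30.3  93.4] [ 0.225 -0.    -0.161]
0.62 77.5 [528.8 -30.4  94.1] [ 0.235 -0.    -0.178]
[551.64920696 -30.18318695  98.95169691]
```

```bash
python3 -m pendant '[[0.032,0,-0.022,0,0,0,0],[0.032,0,-0.022,0,-0.002,0,0],[0.032,0,-0.022,0,-0.002,0,0],[0.032,0,-0.022,0,-0.002,0,0],[0,0,0,0,0,0,0]]'
python3 - <<'E'
from h import *
W=pts(cap("top")); 
m=(W[...,2]>125)&(W[...,0]>450)&(abs(W[...,1]-100)<40)&(W[...,0]<740)&(W[...,2]<420)
a=np.polyfit(W[m][:,0],W[m][:,2],1); print("lid",np.arctan(-a[0]),m.sum())
E
```

```text
t: 11.6
position: [549.7, -29.7, 82.7]
tcp_rot: [0.309, -0.008, 0.951, 0.003]
wrist_force: [-0.1, -0.4, -0.2]
width: -0.1
grasp_force: 0.0
lid 0.9353783724507001 1992
```

The grip slipped. I'm looking at where the tab is now.

Run:
```python
from h import *
s=cap("scene"); t=cap("top")
a=cv2.resize(s["image"][225:310,280:370],None,fx=6,fy=6,interpolation=cv2.INTER_CUBIC)
b=cv2.resize(t["image"][200:285,318:378],None,fx=4,fy=6,interpolation=cv2.INTER_CUBIC)
cv2.imwrite("pics/slip.png",np.hstack([a,b])[:,:,::-1])
for nm,c,(r0,r1,c0,c1) in(("s",s,(200,310,290,400)),("t",t,(190,290,310,390))):
    im=c["image"][r0:r1,c0:c1].astype(int); W=pts(c)[r0:r1,c0:c1]
    m=(im[...,2]>=im[...,0]-2)&(im.sum(2)>180)&(abs(W[...,1]+30)<12)&(W[...,2]>40)&(W[...,2]<200)
    P=W[m]; v,u=np.nonzero(m); o=np.argsort(P[:,0])
    for i in o[::max(1,len(o)//25)]: print(nm,u[i]+c0,v[i]+r0,P[i].round(0),im[v[i],u[i]])
```

```text
s 317 262 [530. -35. 132.] [70 70 70]
s 324 267 [550. -31.  98.] [130 136 137]
s 326 266 [554. -33.  99.] [102 101 102]
s 328 264 [560. -31.  98.] [127 126 126]
s 330 260 [567. -29. 102.] [132 139 156]
s 332 256 [573. -29. 108.] [135 143 158]
s 336 256 [580. -32. 105.] [66 65 64]
s 338 254 [586. -31. 105.] [66 64 65]
s 339 256 [590. -30.  95.] [126 133 148]
s 341 248 [593. -31. 116.] [134 135 143]
s 341 246 [595. -29. 118.] [132 138 155]
s 344 247 [599. -32. 115.] [66 64 64]
s 346 245 [607. -30. 113.] [67 65 65]
s 348 238 [613. -28. 125.] [130 136 154]
s 352 236 [620. -31. 128.] [64 63 62]
s 354 232 [628. -29. 131.] [126 130 143]
s 357 232 [633. -31. 129.] [85 83 84]
s 360 228 [640. -32. 135.] [62 61 60]
s 361 223 [646. -29. 142.] [130 137 154]
s 364 219 [653. -29. 147.] [129 135 152]
s 366 217 [659. -28. 148.] [130 137 154]
s 365 208 [664. -20. 161.] [135 141 157]
s 366 207 [668. -19. 160.] [128 132 144]
s 368 211 [671. -22. 150.] [126 128 126]
s 368 204 [673. -18. 164.] [130 134 150]
s 370 204 [679. -19. 160.] [66 63 64]
s 373 204 [684. -21. 159.] [66 64 65]
t 356 251 [539. -29. 11
[... 462 characters left out ...]
40]
t 347 235 [580. -28. 113.] [128 126 140]
t 347 234 [583. -29. 110.] [129 127 139]
t 346 233 [584. -27. 115.] [127 126 138]
t 346 232 [586. -28. 114.] [128 126 138]
t 347 231 [588. -31. 113.] [119 116 122]
t 346 230 [590. -30. 114.] [127 124 138]
t 345 230 [591. -28. 114.] [125 124 137]
t 342 234 [592. -22.  92.] [126 123 133]
t 349 231 [592. -39.  90.] [127 123 133]
t 348 231 [593. -37.  90.] [120 118 129]
t 344 228 [595. -28. 117.] [126 124 137]
t 344 226 [597. -29. 122.] [127 124 135]
t 343 226 [600. -27. 118.] [126 125 135]
t 343 224 [603. -29. 121.] [131 130 143]
t 343 222 [605. -30. 126.] [128 121 126]
t 341 222 [608. -27. 123.] [138 135 139]
t 341 221 [610. -28. 121.] [126 124 136]
```

View pics/slip.png

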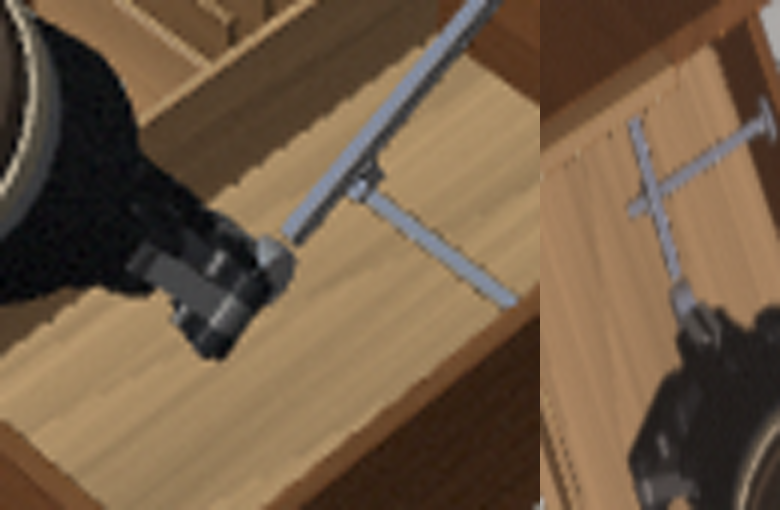

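The stay is still lifted, with its hook corner resting over the pin. The tab is at about scene (326,269) and the fingertips at about (316,283). Projecting the tool points will show the offset.

```bash
cat >> h.py <<'E'
def proj(c,p):
    T=np.array(c["pose"]);f=240/np.tan(np.radians(c["fov_y"])/2);q=T[:3,:3].T@(np.array(p)-T[:3,3]);return np.array([c["cx"]+f*q[0]/q[2],c["cy"]+f*q[1]/q[2]]).round(1)
def rayy(c,u,v,y):
    f=240/np.tan(np.radians(c["fov_y"])/2);T=np.array(c["pose"])
    d=T[:3,:3]@np.array([(u-c["cx"])/f,(v-c["cy"])/f,1]); return T[:3,3]+d*(y-T[1,3])/d[1]
E
python3 - <<'E'
from h import *
s=cap("scene");t=cap("top");st=robot.state();q=st["tcp_rot"];r=R.from_quat([q[1],q[2],q[3],q[0]])
for nm,c,o,k in(("s",s,(280,225),(6,6)),("t",t,(318,200),(4,6))):
  for lab,off in(("tcp",0),("grasp",-19),("38",-38)):
    p=proj(c,st["position"]+r.apply([0,0,off])); print(nm,lab,p,(p-o)*k)
  for lab,P in(("tab?",(549,-30,87)),):
    p=proj(c,P);print(nm,lab,p,(p-o)*k)
print("tab face ray",rayy(s,325.8,268.7,-35), "orig",rayy(s,328,273,-35))
# tab & finger pixels by depth, right side face near y=-35
W=pts(s); m=(abs(W[...,1]+38)<12)&(W[...,0]>520)&(W[...,0]<575)&(W[...,2]>60)&(W[...,2]<140)
v,u=np.nonzero(m)
for i in range(0,len(v),max(1,len(v)//45)): print(u[i],v[i],W[v[i],u[i]].round(0),s["image"][v[i],u[i]])
E
```

```text
s tcp [323.8 271.6] [262.8 279.6]
s grasp [319.3 269.6] [235.8 267.6]
s 38 [314.6 267.5] [207.6 255. ]
s tab? [323.  270.9] [258.  275.4]
t tcp [353.3 250.5] [141.2 303. ]
t grasp [356.  253.2] [152.  319.2]
t 38 [358.7 255.9] [162.8 335.4]
t tab? [353.8 250.9] [143.2 305.4]
tab face ray [551.31783324 -35.          95.7891408 ] orig [556.87857858 -35.          78.75220596]
332 256 [573. -29. 108.] [133 140 157]
332 257 [575. -27. 102.] [132 139 155]
331 258 [570. -29. 105.] [133 139 157]
333 258 [573. -31. 104.] [128 126 126]
329 259 [568. -26. 102.] [151 137 118]
331 259 [570. -29. 103.] [132 139 156]
333 259 [573. -31. 102.] [65 63 66]
329 260 [566. -28. 101.] [133 141 159]
331 260 [567. -32. 105.] [128 131 143]
333 260 [571. -33. 102.] [65 63 63]
317 261 [535. -30. 127.] [63 63 62]
328 261 [563. -28. 101.] [133 141 159]
330 261 [565. -31. 103.] [131 137 152]
332 261 [569. -33. 101.] [65 64 64]
317 262 [530. -35. 132.] [67 67 66]
319 262 [541. -29. 118.] [60 60 60]
328 262 [562. -30. 101.] [132 138 154]
330 262 [566. -31.  99.] [103  99  97]
332 262 [570. -31.  96.] [66 63 63]
318 
[... 402 characters left out ...]
118]
326 265 [558. -28.  95.] [103  95  86]
330 265 [566. -30.  90.] [94 84 73]
323 266 [549. -30. 101.] [113 117 120]
325 266 [555. -29.  95.] [115 116 115]
327 266 [558. -31.  94.] [88 85 85]
324 267 [551. -31.  97.] [130 136 137]
326 267 [554. -33.  97.] [90 87 89]
328 267 [558. -34.  95.] [71 69 70]
325 268 [550. -34.  98.] [82 79 81]
327 268 [554. -36.  97.] [67 65 66]
324 269 [547. -35.  99.] [80 80 82]
326 269 [554. -33.  91.] [66 64 64]
328 269 [558. -34.  88.] [63 61 62]
326 270 [552. -35.  91.] [63 63 64]
328 270 [560. -32.  83.] [69 68 66]
326 271 [551. -36.  90.] [65 63 62]
328 271 [557. -34.  84.] [93 83 72]
327 272 [556. -33.  81.] [64 63 62]
325 274 [550. -34.  80.] [64 62 61]
```

```bash
python3 -m pendant '[[0,0,0,0,0,0,30],[0,0,0,0,0,0,60],[0,0,0,0,0,0,60],[-0.02,0,0.05,0,0,0,60],[-0.02,0,0.05,0,0,0,60],[-0.02,0,0.05,0,0,0,60],[-0.01,0,0.05,0,0,0,60],[0,0,0,0,0,0,60],[0,0,0,0,0,0,60]]'
python3 - <<'E'
from h import *
s=cap("scene");t=cap("top");st=robot.state()
print(st["position"],proj(s,st["position"]),proj(s,(552,-30,89)))
for nm,c,(r0,r1,c0,c1) in(("s",s,(200,310,310,345)),("t",t,(210,290,340,362))):
    im=c["image"][r0:r1,c0:c1].astype(int); W=pts(c)[r0:r1,c0:c1]
    m=(abs(W[...,1]+30)<6)&(im.sum(2)>185)&(W[...,2]>60)&(W[...,0]<600)&(im[...,2]>im[...,0]-10)
    P=W[m]; v,u=np.nonzero(m); o=np.argsort(P[:,0])
    for i in o[::max(1,len(o)//12)]: print(nm,u[i]+c0,v[i]+r0,P[i].round(0))
a=cv2.resize(s["image"][225:310,280:370],None,fx=6,fy=6,interpolation=cv2.INTER_CUBIC)
b=cv2.resize(t["image"][200:285,318:378],None,fx=4,fy=6,interpolation=cv2.INTER_CUBIC)
cv2.imwrite("pics/re.png",np.hstack([a,b])[:,:,::-1])
E
```

```text
t: 12.98
position: [564.9, -29.8, 73.8]
tcp_rot: [0.31, -0.008, 0.951, 0.003]
wrist_force: [0.1, 0.1, -0.5]
width: 51.3
grasp_force: 0.0
[564.9556767  -29.88237767  73.92508669] [329.2 270.7] [324.2 269.3]
s 321 269 [544. -30.  97.]
s 328 262 [562. -30. 101.]
s 331 260 [568. -31. 103.]
s 333 260 [571. -33. 102.]
s 333 256 [575. -29. 106.]
s 336 255 [580. -32. 108.]
s 337 253 [584. -31. 109.]
s 338 253 [587. -30. 106.]
s 339 250 [590. -29. 111.]
s 341 250 [592. -32. 112.]
s 342 259 [593. -34.  88.]
s 342 254 [595. -32.  98.]
s 343 246 [597. -32. 119.]
t 355 256 [536. -27.  93.]
t 356 253 [540. -31.  98.]
t 354 252 [544. -28.  97.]
t 352 252 [546. -24.  96.]
t 352 249 [551. -26. 102.]
t 351 244 [562. -29.  99.]
t 350 240 [569. -30. 107.]
t 349 237 [576. -30. 107.]
t 346 235 [581. -26. 110.]
t 345 233 [587. -26. 109.]
t 344 231 [590. -26. 113.]
t 345 228 [593. -29. 120.]
t 343 226 [599. -27. 120.]
```

View pics/re.png

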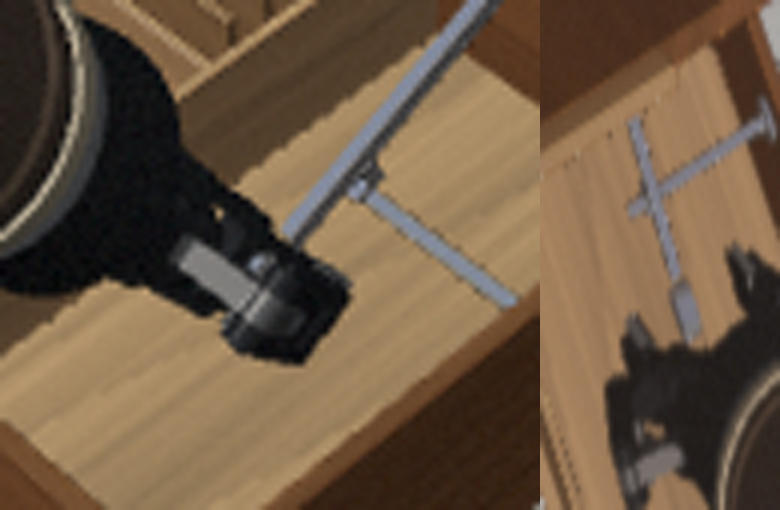

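The tab sits between the open fingertips (right panel: tab (687,310), tips (640,325) and (742,255)), and the bar still rests on top of the pin. Closing with a firmer grip.

```bash
python3 -m pendant '[[0,0,0,0,0,0,20],[0,0,0,0,0,0,0],[0,0,0,0,0,0,0],[0,0,0,0,0,0,0],[0,0,0,0,0,0,0]]' 110; python3 -m pendant '[[0,0,-0.03,0,0,0,0],[0,0,-0.03,0,0,0,0],[0,0,0,0,0,0,0]]'
```

```text
t: 13.7
position: [565.0, -30.1, 73.9]
tcp_rot: [0.31, -0.008, 0.951, 0.002]
wrist_force: [-2.5, -1.0, 4.0]
width: 3.9
grasp_force: 108.7
t: 14.08
position: [563.0, -30.1, 78.5]
tcp_rot: [0.311, -0.008, 0.95, 0.002]
wrist_force: [3.1, -1.0, 1.6]
width: 3.7
grasp_force: 108.4
```

```bash
python3 -m pendant '[[0.03,0,-0.021,0,0,0,0],[0.03,0,-0.021,0,0,0,0],[0,0,0,0,0,0,0]]'; python3 -m pendant '[[0.03,0,-0.021,0,0,0,0],[0.03,0,-0.021,0,0,0,0],[0,0,0,0,0,0,0]]'
python3 - <<'E'
from h import *
W=pts(cap("top")); 
m=(W[...,2]>125)&(W[...,0]>450)&(abs(W[...,1]-100)<40)&(W[...,0]<740)&(W[...,2]<420)
a=np.polyfit(W[m][:,0],W[m][:,2],1); print("lid",np.arctan(-a[0]),m.sum())
E
```

```text
t: 14.45
position: [555.9, -30.2, 77.4]
tcp_rot: [0.31, -0.008, 0.951, 0.002]
wrist_force: [3.0, -1.6, -0.0]
width: 4.1
grasp_force: 108.4
t: 14.82
position: [550.4, -30.2, 77.4]
tcp_rot: [0.31, -0.008, 0.951, 0.002]
wrist_force: [5.2, -2.2, -0.5]
width: 3.6
grasp_force: 108.4
lid 0.686795576136906 3424
```

```bash
python3 -m pendant '[[0.03,0,-0.021,0,0,0,0],[0.02,0,-0.015,0,0,0,0],[0,0,0,0,0,0,0]]'
python3 - <<'E'
from h import *
W=pts(cap("top")); 
m=(W[...,2]>125)&(W[...,0]>450)&(abs(W[...,1]-100)<40)&(W[...,0]<740)&(W[...,2]<420)
a=np.polyfit(W[m][:,0],W[m][:,2],1); print("lid",np.arctan(-a[0]),m.sum(),robot.state()["joint_positions"].round(2))
E
```

```text
t: 15.25
position: [546.1, -30.3, 77.8]
tcp_rot: [0.31, -0.008, 0.951, 0.002]
wrist_force: [5.8, -1.8, -1.1]
width: 3.9
grasp_force: 108.3
lid 0.5811457263060704 3896 [ 0.4   0.38 -0.55  2.46  2.48  0.36 -0.91]
```

The lid is at 0.58, past the re-hook limit. Releasing and withdrawing.

```bash
python3 -m pendant '[[0,0,0.02,0,0,0,0],[0,0,0.02,0,0,0,20],[0,0,0,0,0,0,45],[0,0,0,0,0,0,45],[0,0,-0.15,0,0,0,45],[0,0,-0.25,0,0,0,45],[0,0,-0.3,0,0,0,45],[0,0,0,0,0,0,45]]' 40
python3 - <<'E'
from h import *
print(robot.state()["joint_positions"].round(2))
T=tool(np.radians(36)); s=plan(np.array([420,-30,215.]),T,5,0); plan(np.array([385,-10,290.]),tool(np.radians(30)),5,0,s)
E
```

```text
t: 16.3
position: [513.9, -30.9, 121.8]
tcp_rot: [0.311, -0.008, 0.95, 0.002]
wrist_force: [-0.4, -0.2, -0.4]
width: 38.4
grasp_force: 0.0
[ 0.41  0.21 -0.53  2.49  2.42  0.21 -0.88]
[[0.052,0.006,-0.327,-0.0001,0.0003,0.0,0],[0.052,0.006,-0.326,-0.0001,0.0003,0.0,0],[0.052,0.006,-0.327,-0.0001,0.0003,0.0,0],[0.052,0.006,-0.327,-0.0001,0.0003,0.0,0],[0.053,0.006,-0.326,-0.0001,0.0003,0.0,0]] end [420. -30. 215.]
[[-0.04,0.052,-0.203,-0.0,0.0066,0.0,0],[-0.036,0.051,-0.203,-0.0,0.0066,0.0,0],[-0.031,0.052,-0.204,-0.0,0.0066,0.0,0],[-0.028,0.051,-0.205,-0.0,0.0066,0.0,0],[-0.023,0.052,-0.205,-0.0,0.0066,0.0,0]] end [385. -10. 290.]
```

```bash
python3 -m pendant '[[0.05,0,-0.2,0,0,0,0],[0.05,0,-0.2,0,0,0,0],[0.05,0,-0.2,0,0,0,0],[0,0,0,0,0,0,0]]'
python3 - <<'E'
from h import *
print(robot.state()["joint_positions"].round(2))
T=tool(np.radians(34)); s=plan(np.array([420,-20,215.]),T,5,0)
E
```

```text
t: 16.8
position: [480.9, -33.1, 146.9]
tcp_rot: [0.31, -0.006, 0.951, 0.002]
wrist_force: [0.2, -0.1, 0.7]
width: -0.1
grasp_force: 0.0
[ 0.63  0.1  -0.72  2.51  2.23  0.12 -0.68]
[[0.022,0.035,-0.227,-0.0002,0.0024,-0.0002,0],[0.024,0.034,-0.227,-0.0002,0.0024,-0.0002,0],[0.026,0.035,-0.227,-0.0002,0.0024,-0.0002,0],[0.027,0.035,-0.226,-0.0002,0.0024,-0.0002,0],[0.029,0.035,-0.227,-0.0002,0.0024,-0.0002,0]] end [420. -20. 215.]
```

```bash
python3 -m pendant '[[0.03,0.02,-0.2,0,0.01,0,0],[0.03,0.02,-0.2,0,0.01,0,0],[0.03,0.02,-0.2,0,0.01,0,0],[0,0,0,0,0,0,0]]'
python3 - <<'E'
from h import *
print(robot.state()["joint_positions"].round(2))
T=tool(np.radians(30)); s=plan(np.array([410,-20,225.]),T,4,0)
E
```

```text
t: 17.3
position: [470.9, -42.8, 156.5]
tcp_rot: [0.297, -0.001, 0.955, -0.01]
wrist_force: [0.7, -0.6, 0.1]
width: 0.2
grasp_force: 0.0
[ 0.94  0.09 -1.01  2.47  1.43  0.12  0.14]
[[0.035,0.066,-0.286,-0.0022,0.0062,-0.0006,0],[0.04,0.069,-0.284,-0.0022,0.0062,-0.0006,0],[0.046,0.07,-0.283,-0.0022,0.0062,-0.0006,0],[0.051,0.072,-0.282,-0.0022,0.0062,-0.0006,0]] end [410. -20. 225.]
```

```bash
python3 -m pendant '[[0.03,0.03,-0.15,0,0.008,0,0],[0.03,0.03,-0.15,0,0.008,0,0],[0,0,0,0,0,0,0],[0,0,0,0,0,0,0]]'
python3 - <<'E'
from h import *
st=robot.state();print(st["joint_positions"].round(2))
T=tool(np.radians(28)); s=plan(np.array([410,-20,225.]),T,4,0)
E
```

```text
t: 17.8
position: [462.3, -45.3, 164.2]
tcp_rot: [0.286, 0.0, 0.958, -0.016]
wrist_force: [0.1, -0.2, -0.9]
width: -0.1
grasp_force: 0.0
[ 1.13  0.07 -1.18  2.45  0.9   0.14  0.68]
[[0.032,0.072,-0.251,-0.0031,0.0072,-0.0006,0],[0.037,0.074,-0.249,-0.0031,0.0072,-0.0006,0],[0.043,0.077,-0.248,-0.0031,0.0072,-0.0006,0],[0.049,0.079,-0.245,-0.0031,0.0072,-0.0006,0]] end [410. -20. 225.]
```

```bash
python3 -m pendant '[[0.03,0.07,-0.25,-0.003,0.007,0,0],[0.04,0.07,-0.25,-0.003,0.007,0,0],[0.04,0.07,-0.25,-0.003,0.007,0,0],[0.05,0.07,-0.25,-0.003,0.007,0,0],[0,0,0,0,0,0,0]]'
python3 - <<'E'
from h import *
st=robot.state();print(st["joint_positions"].round(2))
W=pts(cap("top")); 
m=(W[...,2]>125)&(W[...,0]>450)&(abs(W[...,1]-100)<40)&(W[...,0]<740)&(W[...,2]<420)
a=np.polyfit(W[m][:,0],W[m][:,2],1); print("lid",np.arctan(-a[0]),np.polyval(a,500),m.sum())
s=plan(np.array([400,0,300.]),tool(np.radians(25)),6,0)
E
```

```text
t: 18.42
position: [425.8, -50.5, 187.7]
tcp_rot: [0.249, 0.006, 0.968, -0.029]
wrist_force: [-0.2, -1.2, 0.3]
width: 0.1
grasp_force: 0.0
[ 1.03 -0.12 -0.96  2.41 -0.2   0.3   1.78]
lid 0.5817759127870068 266.2253603866078 3906
[[-0.067,0.092,-0.238,-0.0036,0.0035,-0.0007,0],[-0.064,0.094,-0.237,-0.0036,0.0035,-0.0007,0],[-0.061,0.096,-0.237,-0.0036,0.0035,-0.0007,0],[-0.06,0.1,-0.236,-0.0036,0.0035,-0.0007,0],[-0.057,0.102,-0.236,-0.0036,0.0035,-0.0007,0],[-0.054,0.104,-0.235,-0.0036,0.0035,-0.0007,0]] end [400.   0. 300.]
```

```bash
python3 -m pendant '[[-0.05,0.1,-0.3,-0.004,0.004,0,0],[-0.05,0.1,-0.3,-0.004,0.004,0,0],[-0.05,0.1,-0.3,-0.004,0.004,0,0],[-0.05,0.1,-0.3,-0.004,0.004,0,0],[-0.05,0.1,-0.3,-0.004,0.004,0,0],[0,0,-0.2,0,0,0,0],[0,0,0,0,0,0,0]]'
python3 - <<'E'
from h import *
st=robot.state();print(st["joint_positions"].round(2))
T=tool(np.radians(15)); s=plan(np.array([400,10,325.]),T,4,0); s=plan(np.array([495,15,320.]),T,4,0,s)
E
```

```text
t: 19.35
position: [381.7, -8.9, 315.5]
tcp_rot: [0.217, 0.0, 0.976, 0.0]
wrist_force: [1.1, -0.0, 0.3]
width: -0.1
grasp_force: 0.0
[ 0.84 -0.39 -0.63  2.19 -0.41  0.88  1.97]
[[-0.064,0.059,-0.003,-0.0004,0.0139,-0.0014,0],[-0.065,0.059,-0.005,-0.0004,0.0139,-0.0014,0],[-0.064,0.059,-0.008,-0.0004,0.0139,-0.0014,0],[-0.065,0.058,-0.011,-0.0004,0.0139,-0.0014,0]] end [400.  10. 325.]
[[-0.283,0.01,0.092,-0.0,0.0,0.0,0],[-0.283,0.011,0.092,-0.0,0.0,0.0,0],[-0.283,0.01,0.092,-0.0,0.0,0.0,0],[-0.283,0.011,0.092,-0.0,0.0,0.0,0]] end [495.  15. 320.]
```

```bash
python3 -m pendant '[[-0.06,0.06,0,0,0.014,0,0],[-0.06,0.06,0,0,0.014,0,0],[-0.06,0.06,0,0,0.014,0,0],[-0.06,0.06,-0.05,0,0.014,0,0],[-0.28,0.01,0.09,0,0,0,0],[-0.28,0.01,0.09,0,0,0,0],[-0.28,0.01,0.09,0,0,0,0],[-0.28,0.01,0.09,0,0,0,0],[0,0,0,0,0,0,0]]'
python3 - <<'E'
from h import *
st=robot.state();print(st["joint_positions"].round(2))
q=st["tcp_rot"];r=R.from_quat([q[1],q[2],q[3],q[0]])
s=(np.array(st["position"]),r)
for a,n in((.6,3),(.5,3),(.4,2),(.3,2),(.2,2),(.1,2),(.04,2),(0,2),(-.02,2)):
    s=plan(np.array([718-268*np.cos(a)+11*np.sin(a),16,110+268*np.sin(a)+11*np.cos(a)]),r,n,0,s)
E
```

```text
t: 20.48
position: [493.9, 15.3, 320.9]
tcp_rot: [0.131, -0.001, 0.991, 0.004]
wrist_force: [-0.5, -0.5, -1.0]
width: -0.1
grasp_force: 0.0
[ 0.96  0.06 -1.13  1.85  0.1   1.01  1.36]
[[0.018,0.001,0.213,0.0,0.0,0.0,0],[0.018,0.002,0.213,0.0,0.0,0.0,0],[0.017,0.001,0.213,0.0,0.0,0.0,0]] end [503.   16.  270.4]
[[0.084,-0.001,0.073,0.0,0.0,0.0,0],[0.085,-0.0,0.074,0.0,0.0,0.0,0],[0.084,-0.001,0.073,0.0,0.0,0.0,0]] end [488.1  16.  248.2]
[[0.115,-0.001,0.122,0.0,0.0,0.0,0],[0.114,-0.0,0.123,0.0,0.0,0.0,0]] end [475.4  16.  224.5]
[[0.102,-0.001,0.133,0.0,0.0,0.0,0],[0.102,-0.001,0.133,0.0,0.0,0.0,0]] end [465.2  16.  199.7]
[[0.088,-0.001,0.143,0.0,0.0,0.0,0],[0.088,-0.001,0.142,0.0,0.0,0.0,0]] end [457.5  16.  174. ]
[[0.073,-0.001,0.151,0.0,0.0,0.0,0],[0.074,-0.001,0.151,0.0,0.0,0.0,0]] end [452.4  16.  147.7]
[[0.036,-0.001,0.093,0.0,0.0,0.0,0],[0.037,-0.0,0.094,0.0,0.0,0.0,0]] end [450.6  16.  131.7]
[[0.021,-0.001,0.064,0.0,0.0,0.0,0],[0.021,-0.0,0.063,0.0,0.0,0.0,0]] end [450.  16. 121.]
[[0.01,-0.0,0.032,0.0,0.0,0.0,0],[0.01,-0.001,0.032,0.0,0.0,0.0,0]] end [449.8  16.  115.7]
```

```bash
python3 -m pendant '[[0.018,0,0.21,0,0,0,0],[0.018,0,0.21,0,0,0,0],[0.018,0,0.15,0,0,0,0],[0.02,0,0.06,0,0,0,0],[0.04,0,0.037,0,0,0,0],[0.04,0,0.037,0,0,0,0],[0.04,0,0.037,0,0,0,0],[0.04,0,0.037,0,0,0,0],[0,0,0,0,0,0,0]]'
python3 - <<'E'
from h import *
st=robot.state();print(st["joint_positions"].round(2))
W=pts(cap("top")); 
m=(W[...,2]>125)&(W[...,0]>450)&(abs(W[...,1]-100)<40)&(W[...,0]<740)&(W[...,2]<420)
a=np.polyfit(W[m][:,0],W[m][:,2],1); print("lid",np.arctan(-a[0]),np.polyval(a,500),m.sum())
E
```

```text
t: 21.6
position: [490.4, 16.8, 257.3]
tcp_rot: [0.131, -0.002, 0.991, 0.003]
wrist_force: [-0.5, -0.4, 0.2]
width: 0.4
grasp_force: 0.0
[ 0.89  0.13 -1.13  1.97  0.22  0.87  1.24]
lid 0.6349761779084558 275.12181924308686 4052
```

```bash
cat >> h.py <<'E'
def lid():
    for n in("top","scene"):
        c=cap(n);W=pts(c);im=c["image"].astype(int)
        br=(im[...,0]>im[...,2]+20)
        for y0 in(-60,20,70,115):
            m=br&(W[...,2]>115)&(W[...,0]>400)&(abs(W[...,1]-y0)<20)&(W[...,0]<730)&(W[...,2]<420)
            P=W[m]
            if len(P)<20: print(n,y0,len(P));continue
            a=np.polyfit(P[:,0],P[:,2],1); res=abs(np.polyval(a,P[:,0])-P[:,2]); P=P[res<np.median(res)*3+2]; a=np.polyfit(P[:,0],P[:,2],1)
            print(n,y0,len(P),"ang",np.arctan(-a[0]).round(3),"z@500",np.polyval(a,500).round(1),"xmin",P[:,0].min().round(),"zmax",P[:,2].max().round())
E
python3 - <<'E'
from h import *
lid(); c=cap("scene"); p=robot.state()["position"]; print(proj(c,p)); cv2.imwrite("pics/l.png",c["image"][:,:,::-1])
c=cap("top"); print(proj(c,p)); cv2.imwrite("pics/l2.png",c["image"][:,:,::-1])
a=cv2.imread("pics/l.png")[100:400,180:480]; b=cv2.imread("pics/l2.png")[100:400,220:480]
cv2.imwrite("pics/l3.png",cv2.resize(np.hstack([a,b]),None,fx=1.4,fy=1.4))
E
```

```text
top -60 1328 ang 0.58 z@500 266.7 xmin 537.0 zmax 244.0
top 20 1598 ang 0.579 z@500 265.7 xmin 499.0 zmax 267.0
top 70 1880 ang 0.579 z@500 265.2 xmin 485.0 zmax 275.0
top 115 1998 ang 0.577 z@500 264.3 xmin 483.0 zmax 276.0
scene -60 1288 ang 0.577 z@500 267.1 xmin 488.0 zmax 275.0
scene 20 1164 ang 0.576 z@500 266.1 xmin 470.0 zmax 285.0
scene 70 751 ang 0.575 z@500 265.6 xmin 474.0 zmax 282.0
scene 115 595 ang 0.571 z@500 264.1 xmin 484.0 zmax 273.0
[275.5 205.7]
[347.5 263.8]
```

View pics/l3.png

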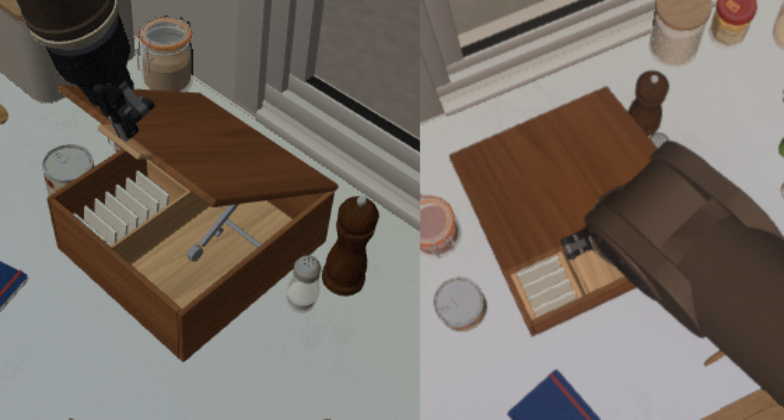

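The last picture shows the lid unmoved and the fingertips at the front lip (crop (125,132)). The wrist reads no force, so I'll measure where the fingertip really is.

Run:
```python
from h import *
c=cap("scene");W=pts(c);im=c["image"].astype(int)
for v in range(176,216,3):
    print(v,[(u,*W[v,u].round(0).astype(int).tolist(),int(im[v,u].sum())) for u in range(258,290,5)])
```

```text
176 [(258, 452, 0, 354, 32), (263, 461, 0, 349, 14), (268, 476, 8, 334, 96), (273, 458, -28, 368, 129), (278, 459, -38, 374, 198), (283, 464, -42, 374, 188), (288, 471, -44, 370, 36)]
179 [(258, 453, 1, 347, 38), (263, 461, 1, 342, 27), (268, 471, 2, 336, 110), (273, 458, -27, 362, 78), (278, 457, -40, 371, 107), (283, 463, -43, 369, 113), (288, 576, 87, 217, 149)]
182 [(258, 462, 15, 327, 141), (263, 462, 3, 334, 38), (268, 467, -3, 335, 95), (273, 450, -37, 368, 44), (278, 453, -44, 371, 69), (283, 462, -44, 366, 105), (288, 566, 76, 223, 150)]
185 [(258, 467, 23, 313, 219), (263, 461, 3, 329, 35), (268, 457, -16, 345, 49), (273, 452, -34, 360, 41), (278, 453, -44, 365, 41), (283, 546, 64, 236, 150), (288, 556, 64, 230, 150)]
188 [(258, 489, 57, 270, 216), (263, 463, 6, 320, 78), (268, 460, -10, 333, 43), (273, 456, -28, 347, 47), (278, 527, 54, 248, 154), (283, 537, 54, 242, 157), (288, 547, 53, 236, 156)]
191 [(258, 480, 45, 277, 279), (263, 469, 16, 304, 220), (268, 460, -9, 326, 49), (273, 479, 4, 306, 108), (278, 488, 4, 299, 103), (283, 529, 44, 247, 151), (288, 538, 42, 242,
[... 794 characters left out ...]
243), (268, 470, 8, 278, 252), (273, 473, -1, 282, 369), (278, 481, -3, 278, 292), (283, 489, -4, 273, 244), (288, 499, -5, 267, 149)]
209 [(258, 613, 247, 3, 462), (263, 557, 148, 112, 212), (268, 566, 143, 109, 88), (273, 470, -4, 279, 340), (278, 475, -10, 281, 341), (283, 483, -12, 276, 289), (288, 492, -12, 270, 186)]
212 [(258, 545, 148, 111, 197), (263, 553, 142, 111, 109), (268, 565, 143, 101, 94), (273, 578, 144, 92, 81), (278, 472, -13, 278, 306), (283, 480, -16, 275, 188), (288, 490, -15, 267, 190)]
215 [(258, 541, 143, 110, 137), (263, 553, 144, 101, 96), (268, 565, 143, 93, 79), (273, 578, 146, 82, 76), (278, 590, 144, 75, 90), (283, 602, 143, 67, 74), (288, 488, -17, 264, 234)]
```

```bash
python3 -m pendant '[[-0.12,0,0.03,0,0,0,0],[0.01,0,0.1,0,0,0,0],[0.03,0,0.09,0,0,0,0],[0.04,0,0.08,0,0,0,0],[0.04,0,0.06,0,0,0,0],[0,0,0,0,0,0,0]]'
python3 - <<'E'
from h import *
st=robot.state();print(st["position"],st["wrist_force"],st["joint_positions"].round(2)); lid()
E
```

```text
t: 22.65
position: [497.7, 17.1, 229.2]
tcp_rot: [0.131, -0.002, 0.991, 0.003]
wrist_force: [-0.1, 0.5, -0.2]
width: -0.1
grasp_force: 0.0
[497.72501451  17.12442624 229.20844941] [-0.11612469  0.51536198 -0.18121598] [ 0.82  0.18 -1.1   2.01  0.3   0.81  1.15]
top -60 1274 ang 0.504 z@500 243.7 xmin 543.0 zmax 223.0
top 20 1579 ang 0.502 z@500 242.7 xmin 456.0 zmax 264.0
top 70 1948 ang 0.503 z@500 242.5 xmin 457.0 zmax 265.0
top 115 2146 ang 0.502 z@500 241.8 xmin 471.0 zmax 259.0
scene -60 1563 ang 0.502 z@500 243.9 xmin 477.0 zmax 255.0
scene 20 1421 ang 0.5 z@500 243.1 xmin 458.0 zmax 266.0
scene 70 885 ang 0.5 z@500 242.7 xmin 460.0 zmax 263.0
scene 115 805 ang 0.501 z@500 242.5 xmin 474.0 zmax 256.0
```

Run:
```python
from h import *
st=robot.state();q=st["tcp_rot"];r=R.from_quat([q[1],q[2],q[3],q[0]]);s=(np.array(st["position"]),r)
for a in(.435,.335,.235,.135):
    s=plan(np.array([718-260*np.cos(a)+3.6,17.1,110+260*np.sin(a)-13.5]),r,3,0,s)
```

```text
[[0.076,-0.0,0.082,0.0,0.0,0.0,0],[0.075,-0.001,0.082,0.0,0.0,0.0,0],[0.076,0.0,0.082,0.0,0.0,0.0,0]] end [485.8  17.1 206.1]
[[0.065,-0.0,0.086,0.0,0.0,0.0,0],[0.065,-0.001,0.087,0.0,0.0,0.0,0],[0.066,-0.0,0.086,0.0,0.0,0.0,0]] end [476.   17.1 182. ]
[[0.056,-0.0,0.092,0.0,0.0,0.0,0],[0.057,-0.001,0.093,0.0,0.0,0.0,0],[0.056,-0.0,0.092,0.0,0.0,0.0,0]] end [468.7  17.1 157.1]
[[0.047,-0.001,0.098,0.0,0.0,0.0,0],[0.047,-0.0,0.097,0.0,0.0,0.0,0],[0.047,-0.001,0.098,0.0,0.0,0.0,0]] end [463.9  17.1 131.5]
```

```bash
python3 -m pendant '[[0.076,0,0.08,0,0,0,0],[0.076,0,0.08,0,0,0,0],[0.076,0,0.08,0,0,0,0],[0.065,0,0.085,0,0,0,0],[0.065,0,0.085,0,0,0,0],[0.065,0,0.085,0,0,0,0],[0.056,0,0.09,0,0,0,0],[0.056,0,0.09,0,0,0,0],[0.056,0,0.09,0,0,0,0],[0.047,0,0.095,0,0,0,0],[0.047,0,0.095,0,0,0,0],[0.047,0,0.095,0,0,0,0],[0,0,0,0,0,0,0]]'
python3 - <<'E'
from h import *
st=robot.state();print(st["joint_positions"].round(2)); lid()
q=st["tcp_rot"];r=R.from_quat([q[1],q[2],q[3],q[0]])
v=r.inv().apply([0,0,-3])/80; print(v)
E
```

```text
t: 24.38
position: [462.9, 17.6, 132.7]
tcp_rot: [0.13, -0.002, 0.991, 0.003]
wrist_force: [0.4, 0.1, 0.0]
width: 0.1
grasp_force: 0.0
[ 0.68  0.25 -0.98  2.22  0.51  0.58  0.91]
top -60 1830 ang 0.129 z@500 149.7 xmin 488.0 zmax 154.0
top 20 2115 ang 0.128 z@500 149.4 xmin 465.0 zmax 159.0
top 70 2413 ang 0.128 z@500 149.3 xmin 419.0 zmax 164.0
top 115 2560 ang 0.128 z@500 149.3 xmin 438.0 zmax 161.0
scene -60 2570 ang 0.126 z@500 149.2 xmin 443.0 zmax 159.0
scene 20 2241 ang 0.124 z@500 148.9 xmin 421.0 zmax 160.0
scene 70 1719 ang 0.125 z@500 149.1 xmin 422.0 zmax 159.0
scene 115 1294 ang 0.124 z@500 148.9 xmin 439.0 zmax 159.0
[ 0.00969699 -0.00021325  0.03622393]
```

```bash
python3 -m pendant '[[0.025,0,0.07,0,0,0,0],[0.02,0,0.07,0,0,0,0],[0.02,0,0.06,0,0,0,0],[0.012,0,0.05,0,0,0,0],[0.01,0,0.04,0,0,0,0],[0.01,0,0.036,0,0,0,0],[0.01,0,0.03,0,0,0,0],[0,0,0,0,0,0,0]]'
python3 - <<'E'
from h import *
st=robot.state();print(st["joint_positions"].round(2)); lid()
E
```

```text
t: 25.48
position: [462.5, 17.7, 103.5]
tcp_rot: [0.131, -0.002, 0.991, 0.003]
wrist_force: [0.4, -0.3, 0.9]
width: -0.1
grasp_force: 0.0
[ 0.59  0.3  -0.91  2.26  0.63  0.52  0.79]
top -60 1898 ang 0.024 z@500 126.4 xmin 486.0 zmax 133.0
top 20 2149 ang 0.023 z@500 126.4 xmin 464.0 zmax 133.0
top 70 2445 ang 0.022 z@500 126.4 xmin 416.0 zmax 135.0
top 115 2590 ang 0.022 z@500 126.3 xmin 436.0 zmax 134.0
scene -60 2750 ang 0.021 z@500 125.8 xmin 439.0 zmax 131.0
scene 20 2356 ang 0.019 z@500 125.7 xmin 417.0 zmax 133.0
scene 70 1849 ang 0.021 z@500 125.9 xmin 421.0 zmax 131.0
scene 115 1364 ang 0.019 z@500 125.8 xmin 437.0 zmax 130.0
```

About 6 mm is left at the tip, so I'm pressing in small steps until the force rises.

```bash
python3 -m pendant '[[0.008,0,0.03,0,0,0,0],[0.008,0,0.03,0,0,0,0],[0.005,0,0.02,0,0,0,0],[0,0,0,0,0,0,0]]'; python3 -m pendant '[[0.005,0,0.02,0,0,0,0],[0,0,0,0,0,0,0]]'
python3 - <<'E'
from h import *
lid()
E
```

```text
t: 26.08
position: [462.7, 17.8, 97.0]
tcp_rot: [0.131, -0.002, 0.991, 0.003]
wrist_force: [-1.9, -0.2, 3.6]
width: 0.0
grasp_force: 1.9
t: 26.32
position: [462.9, 17.7, 96.3]
tcp_rot: [0.132, -0.002, 0.991, 0.002]
wrist_force: [-11.7, -1.0, 26.5]
width: -0.0
grasp_force: 13.1
top -60 1928 ang 0.001 z@500 121.4 xmin 481.0 zmax 128.0
top 20 2153 ang -0.001 z@500 121.3 xmin 465.0 zmax 130.0
top 70 2431 ang -0.0 z@500 121.4 xmin 417.0 zmax 129.0
top 115 2605 ang -0.001 z@500 121.4 xmin 435.0 zmax 128.0
scene -60 2789 ang -0.002 z@500 120.7 xmin 440.0 zmax 125.0
scene 20 2390 ang -0.004 z@500 120.7 xmin 418.0 zmax 126.0
scene 70 1863 ang -0.002 z@500 120.9 xmin 418.0 zmax 126.0
scene 115 1369 ang -0.004 z@500 120.6 xmin 437.0 zmax 125.0
```

Shut: 26 N against the stop, lid level and its top at 121 mm. I'll back off upward, confirm, and hand in.

```bash
python3 -m pendant '[[0,0,-0.05,0,0,0,0],[0,0,-0.2,0,0,0,0],[0,0,-0.4,0,0,0,0],[0,0,-0.4,0,0,0,0],[0,0,-0.2,0,0,0,0],[0,0,0,0,0,0,0],[0,0,0,0,0,0,0]]'
python3 - <<'E'
from h import *
lid()
c0=np.load("scene0.npy");c=cap("scene");W=pts(c);b=cv2.imread("pics/scene0.png")[:,:,::-1].astype(int)
for n,(u,v) in dict(salt=(397,303),mill=(428,280),tin=(230,222),jar=(276,188)).items():
    print(n,c0[v,u].round(),W[v,u].round(),abs(b[v-8:v+9,u-8:u+9]-c["image"][v-8:v+9,u-8:u+9]).mean().round(1))
E
```

```text
t: 27.3
position: [436.4, 16.6, 191.3]
tcp_rot: [0.131, -0.001, 0.991, 0.003]
wrist_force: [-0.1, 0.2, 0.1]
width: -0.1
grasp_force: 0.0
top -60 2188 ang 0.0 z@500 121.5 xmin 462.0 zmax 128.0
top 20 2325 ang -0.001 z@500 121.4 xmin 418.0 zmax 129.0
top 70 2519 ang 0.0 z@500 121.6 xmin 417.0 zmax 130.0
top 115 2590 ang 0.0 z@500 121.5 xmin 436.0 zmax 128.0
scene -60 2796 ang -0.001 z@500 120.9 xmin 439.0 zmax 126.0
scene 20 2694 ang -0.004 z@500 120.8 xmin 418.0 zmax 126.0
scene 70 2279 ang -0.002 z@500 121.0 xmin 420.0 zmax 126.0
scene 115 1755 ang -0.002 z@500 121.0 xmin 437.0 zmax 126.0
salt [ 607. -159.   63.] [ 607. -159.   62.] 11.1
mill [ 672. -173.   85.] [ 673. -172.   83.] 3.9
tin [518. 212.  56.] [394.  -1. 303.] 88.1
jar [628. 193.  92.] [627. 193.  92.] 10.3
```

Run:
```python
from h import *
print(robot.hand_in())
```

```text
the job is handed in; nothing more can be done
None
```

The stay is unhooked and released, the lid is fully shut (level, top about 121 mm), the arm is clear and the job was handed in at about 27 s; the tab slipped from the grip once and was regrasped, the shaker, mill and jar have not moved, and the arm hid the tin in the last check.

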